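Hook the bench-hook chopping board over the edge of the breakfast bar

TASK

Set the bench-hook chopping board ready for the cook on the far side of the island. With the fingertips only, slide it away from you until the whole hook strip under its far end has dropped over the worktop's far edge, then draw it back towards you until the hook bears snugly against the edge along its full width and the board lies flat. Only push and draw it: do not grip or lift the board, and do not disturb the other things on the worktop.

Things in the scene. Friction and masses are not known exactly. Their poses are not given: they have to be found in the camera images.
- board: Pale wooden bench-hook board, 0.65 to 0.95 kg: plate 220 (x) x 300 (y) x 16 mm, hook strip under its far (+x) end, stop rail on its near (-x) end. Origin: centre of the plate's underside; x to the hook end, z up out of the plate. At first the hook rests on the worktop: the board leans 0.099 rad (hook end up), turned up to 0.25 rad from square. Hooked on, it lies flat, origin at z = 0.
- hook_left (a point): Point on the darker strip under the board's far end (18 mm thick along x, 20 mm deep below the plate, full width): lower corner of its inner face, which faces the robot and shall bear on the edge; 4 mm from the strip's +y end. In the board's frame (mm): 92, 146, -20.
- hook_right (a point): The same point at the strip's -y end. In the board's frame (mm): 92, -146, -20.
- rail (a point): Middle of the top of the darker stop rail on the board's near end (20 mm thick along x, 20 mm high above the plate, full width, outer face flush with the plate's end: a face 36 mm tall in all). In the board's frame (mm): -100, 0, 36.
- near_end (a point): Middle of the lower edge of the board's near end, in the board's frame (mm): -110, 0, 0. It rests on the worktop throughout. Wood slides on the worktop with friction about 0.6: sliding the board takes 4 to 7 N.
- edge (a point): Fixed point on the worktop's far edge, at the height of its top. The edge is straight, parallel to world y, sharp-cornered, and the slab is 40 mm thick, with free air below and beyond it. World axes.
- lemon_a: Bystander: yellow lemon, 70 x 51 x 50 mm, right of the board. Origin at its underside.
- lemon_b: Bystander: yellow lemon, 72 x 55 x 54 mm, right of the board. Origin at its underside.
- salt_shaker: Bystander: glass shaker with a grey cap, 44 mm across, 90 mm high, right of the board. Origin at its underside.
- pepper_shaker: Bystander: the same kind of shaker. Origin at its underside.
- spice_jar: Bystander: spice jar with a tan cap, 42 mm across, 96 mm high, right of the board. Origin at its underside.
- water_bottle: Bystander: water bottle, 65 mm across, 215 mm high, at the far right corner. Origin at its underside.
- citrus_press: Bystander: yellow hand citrus press, 222 mm long, 79 mm wide, 50 mm high, left of the board. Origin at its underside.
- peeler: Bystander: green-handled peeler, 170 x 25 x 18 mm, between the robot and the board, on the right. Origin at its underside.
- timer: Bystander: white round wind-up timer, 68 mm across, 58 mm high, between the robot and the board, on the left. Origin at its underside.

How it is judged:
By the outcome, as a careful person would: the job done as asked, in the order asked, and still so for the second after the job is handed in, with the robot touching nothing.
It also fails if it takes over 58 s, if anything falls off the work surface, if the arm or the gripper's body presses on something with over 40 N, if the wrist force passes 120 N, or if a joint passes its speed limit or range.

ROBOT

A 6-joint arm with a two-finger parallel gripper is mounted at the origin on the work surface; the furniture and walls round the work are solid. World frame = base frame: x ahead of the robot, y to its left, z up, the work surface at z = 0. Lengths are in m, angles in rad, forces in N, time in s.
With the tool pointing down it reaches from about 0.4 to 0.825 m from the base axis. Payload 7 kg.
Tool frame: the origin (TCP) lies midway between the tips of the shut fingers; the grasp point (between the pads) lies 19 mm behind it; z points along the fingers, y is the line along which they close (so a half turn about z gives the same grasp; the last joint's range is limited). The gripper opens to 88 mm and grips with 3 to 60 N. Pads are 19 mm wide; open, the fingers measure 130 mm over their backs; the gripper's body (78 mm by 193 mm) begins 47 mm behind the grasp point.
Start: joints at [1.505, 0.359, 0.012, 0, -1.224, -0.288], TCP at [0.234, 0.633, 0.227] pointing down, gripper open.
Joint ranges: [-3.07, 3.07], [-1.43, 2.12], [-1.02, 1.25], [-3.03, 1.67], [-3.05, -0], [-3.03, 3.03]. Speed limits (rad/s): [2.39, 2.39, 3.01, 3.14, 3.14, 3.14].

INTERFACE

Orientations are given as [roll, pitch, yaw] about the fixed x, y, z axes, in that order (R = Rz(yaw) Ry(pitch) Rx(roll)).
In Python, from workcell import sensors, cams, job gives the robot as it stands. The module is installed in compiled form; this text tells all that it offers.
- The arm moves only by the tool send_rows, never from a script. Its argument "commands" is a list of rows, each a list of 3 entries, a list of its own where there are three numbers: the shift along the tool's x, y, z in cm, then the turn, a rotation vector about the tool's x, y, z in rad, then the finger opening in cm, from 0 to 8.76. In form: [[[dx, dy, dz], [wx, wy, wz], gripper], ...]. A call has exactly 8 rows; each row shifts and turns the commanded pose from where the row before left it, along the tool's axes as they then stand; what a row does not reach is not made up. A row lasts 1/8 s, in which the tool goes at most 62.5 mm and 10.7 degrees, less where a joint would pass 70% of its speed; a pose out of reach is approached as far as the arm can. A call is refused whole if a number of a shift passes 6.25 or a number of a turn 0.188, either way. A call with a gripper value outside its range is refused whole. The fingers move at their own pace and stop on an object; the grip force is fixed at half the most. Time passes only in rows, so rows that do not move let the fingers close, or fill a call up. It gives the time, the measured TCP pose, the force, the opening and the grip force at its end, in the units of the state.
- sensors.get_state(): the state, without advancing time (a new reading comes with each control period).
- cams.read_camera(name): name is "side" or "top"; returns the picture (480x640x3 uint8, red, green, blue); there is no depth.
- cams.camera_info(name): a dict with "fx", "fy", "cx", "cy" (pixels), "rvec" (rotation vector, rad) and "tvec" (3), from world to camera coordinates, as OpenCV has them. Camera axes: x right, y down, z forward; pixel columns grow to the right and rows downward; lengths in m; the calibration is good to about 2 mm. A picture is of the moment at which its call begins. camera_info takes no time and is no camera call.
- job.hand_in(): hands the job in; it is judged then, once.
The state is a dict: "clock": time; "joint_pos": joint angles; "qd": joint speeds; "effort": joint torques, N m; "ee_pos": TCP position; "orientation": TCP orientation; "contact_force": force on the tool from outside, world axes, zero at the start; "moment": the same for the moment, N m; "gripper_width": opening from 0.0 (shut) to 1.0 (fully open); "grasp_force": force on a finger pad.
Only numpy, scipy, OpenCV 4.12 (cv2) and the standard library are available. Lean on these libraries where they do the work, as an engineer would, in place of code of your own. Each camera call takes 0.05 s, during which the arm holds its last target. There are 200 camera calls.

## Working session

There is one attempt and no reset: what is moved stays moved. The work goes in short steps, Python scripts to look and compute and a tool call to move; the robot and the scene stay as the last step left them, time stands still between calls to the robot, and variables do not carry over. Pictures are saved under pics/ and viewed, at most 10 in all, crops included, and the job is handed in when it is done.

Besides the shell and the picture viewer there is one more tool, called after ">>>" in YAML: its name, and indented under it one key for each argument. send_rows: Moves the arm, as the interface text tells. Its arguments: {"type":"object","properties":{"commands":{"type":"array","items":{"type":"array"}}},"required":["commands"]}

```bash
mkdir -p pics; python3 - <<'E'
from workcell import sensors,cams
import cv2
print(sensors.get_state())
for n in("side","top"):
    cv2.imwrite(f"pics/{n}0.png",cams.read_camera(n)[:,:,::-1]); print(n,cams.camera_info(n))
E
```

```text
{'clock': 0.0, 'joint_pos': array([ 1.50510826e+00,  3.59369710e-01,  1.10536613e-02, -3.31728000e-04,
       -1.22408992e+00, -2.88082168e-01]), 'qd': array([-2.78917739e-05,  3.20713276e-04, -5.65193062e-04,  1.73680313e-03,
        6.86521678e-04,  6.38419511e-04]), 'effort': array([-2.83019544e-04, -5.82716095e+01,  2.93039292e+01,  6.99648678e+00,
        6.81288730e-03, -1.68359693e-04]), 'ee_pos': array([0.23371879, 0.6327264 , 0.22563485]), 'orientation': array([ 3.13996074e+00, -1.58369360e-04, -3.53883076e-01]), 'contact_force': array([ 0.23249035, -0.09705718,  0.32784265]), 'moment': array([ 0.01646125,  0.01576092, -0.00489933]), 'grasp_force': 0.0, 'gripper_width': 0.9987460324918541}
side {'fx': 436.61281878733223, 'fy': 436.61281878733223, 'cx': 323.96435586386724, 'cy': 232.95824636164525, 'rvec': array([ 2.18039716, -0.69067023,  0.2947429 ]), 'tvec': array([-0.44257946,  0.2082906 ,  1.01892709])}
top {'fx': 496.7832267895154, 'fy': 496.7832267895154, 'cx': 312.6371116540628, 'cy': 238.4284894399555, 'rvec': array([ 2.02237891, -2.17742433,  0.25461498]), 'tvec': array([0.01342312, 0.51882916, 1.49264429])}
```

View pics/top0.png

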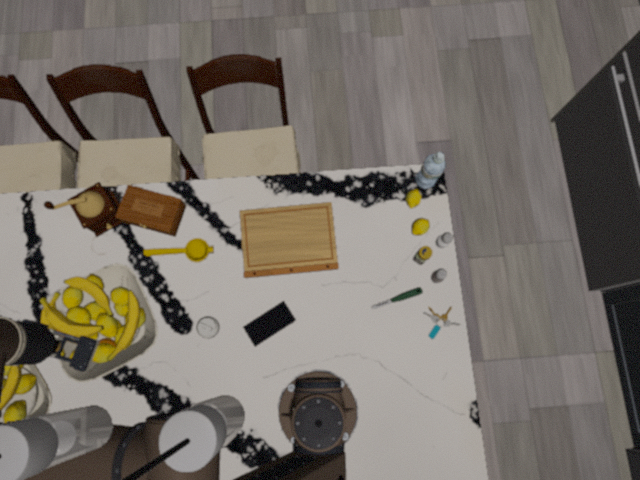

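View pics/side0.png

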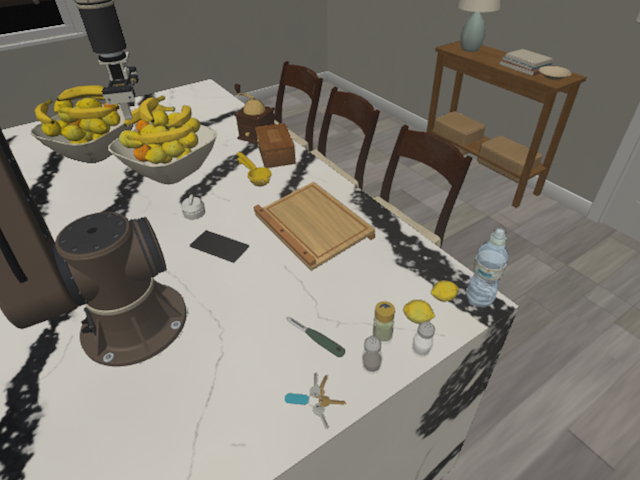

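The top view shows the board at about (240,209)–(338,277), the far edge running from (0,192) to (445,163), and a black phone at (270,323). The side view shows the rail at (255,207)–(313,267). I'll enlarge both for the corners.

```bash
python3 - <<'E'
import cv2,numpy as np
t=cv2.imread("pics/top0.png")[150:290,225:355]; s=cv2.imread("pics/side0.png")[170:280,240:390]
a=cv2.resize(t,None,fx=4,fy=4,interpolation=2)
b=cv2.resize(s,None,fx=5,fy=5,interpolation=2)
cv2.imwrite("pics/ct.png",a);cv2.imwrite("pics/cs.png",b)
E
```

```text
(no output)
```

View pics/ct.png

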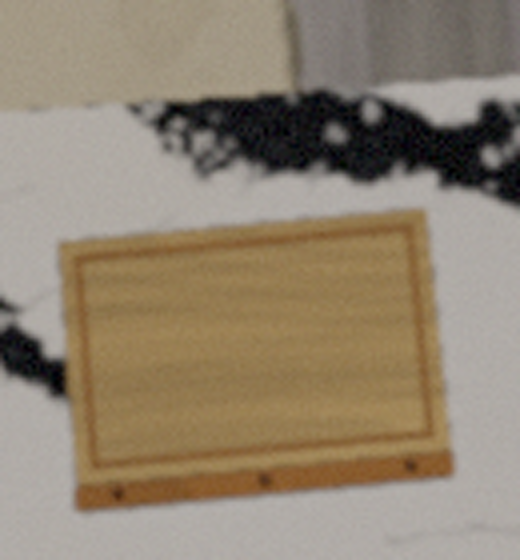

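View pics/cs.png

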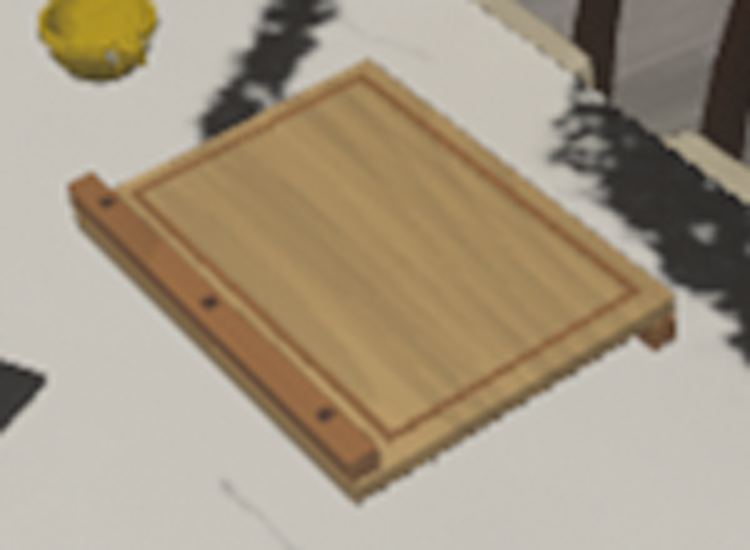

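The top crop shows the plate's top corners: far-left (240.0,210.8), far-right (331.2,202.5). It also shows the rail's near corners at (338.2,268.2) and (244.5,277.2). In the side crop, far-left is (313.4,182), far-right (374.6,229.4), near-right bottom (311.4,270) and rail top-left (254,207.2).

```bash
cat > h.py <<'E'
import numpy as np, cv2
from scipy.optimize import least_squares
from scipy.spatial.transform import Rotation as R
from workcell import sensors,cams,job
I={n:cams.camera_info(n) for n in("side","top")}
def K(n): c=I[n]; return np.array([[c["fx"],0,c["cx"]],[0,c["fy"],c["cy"]],[0,0,1]])
def proj(n,P): return cv2.projectPoints(np.float64(P).reshape(-1,1,3),I[n]["rvec"],I[n]["tvec"],K(n),None)[0][:,0]
def plane(n,uv,z=0):
    Rm=cv2.Rodrigues(I[n]["rvec"])[0]; C=-Rm.T@I[n]["tvec"]; d=Rm.T@np.linalg.inv(K(n))@[*uv,1]
    return C+d*(z-C[2])/d[2]
def pose(x,y,yaw,lean):  # x,y of near_end; returns board->world
    M=R.from_euler('ZY',[yaw,-lean]); o=np.array([x,y,0])-M.apply([-.11,0,0])
    return lambda p: M.apply(np.array(p)/1000.)+o
def fit(obs,lean=.099):
    f=lambda v:np.concatenate([(proj(n,pose(*v,lean)(p))[0]-uv) for n,p,uv in obs])
    r=least_squares(f,[.4,0,0],loss='soft_l1'); return r.x,r.fun.reshape(-1,2)
def report(v,lean):
    T=pose(*v,lean)
    for k,p in dict(hl=(92,146,-20),hr=(92,-146,-20),rail=(-100,0,36),near=(-110,0,0),c=(0,0,0)).items(): print(k,T(p).round(4))
def snap(n,name):
    im=cams.read_camera(n); cv2.imwrite(f"pics/{name}.png",im[:,:,::-1]); return im
E
cat > a.py <<'E'
from h import *
tp=[("top",(110,150,16),(240,210.8)),("top",(110,-150,16),(331.2,202.5)),("top",(-110,-150,36),(338.2,268.2)),("top",(-110,150,36),(244.5,277.2))]
sd=[("side",(110,150,16),(313.4,182)),("side",(110,-150,16),(374.6,229.4)),("side",(-110,-150,0),(311.4,270)),("side",(-110,150,36),(254,207.2))]
for o in(tp,sd,tp+sd):
    v,r=fit(o); print(v.round(4)); print(r.round(1).tolist())
report(v,.099)
for uv in[(225,177.2),(298,173),(340,170),(355,169.3),(20,191.5),(440,164)]: print("edge",plane("top",uv).round(4))
print("phone",[plane("top",u).round(3).tolist() for u in[(283,302),(295,320),(257,345),(244,327)]],"timer",plane("top",(207,327),.05))
print("press",plane("top",(213,248),.03).round(3),"peeler",plane("top",(373,306)).round(3),plane("top",(421,291)).round(3))
E
python3 a.py
```

```text
[0.4208 0.0487 0.023 ]
[[-0.8, -0.6], [0.7, -1.0], [1.1, 0.6], [-0.8, 0.8]]
[0.4223 0.0451 0.0195]
[[0.3, -0.9], [1.1, -0.5], [-0.2, 2.3], [-1.4, -0.5]]
[0.422  0.0472 0.0215]
[[-0.3, -1.1], [1.2, -1.3], [1.5, 0.2], [-0.4, 0.3], [-0.3, -1.2], [0.5, -1.0], [-0.6, 1.8], [-1.9, -0.8]]
hl [6.218e-01 1.975e-01 1.000e-04]
hr [ 6.281e-01 -9.440e-02  1.000e-04]
rail [0.4284 0.0473 0.0368]
near [0.422  0.0472 0.    ]
c [0.5315 0.0496 0.0109]
edge [0.7648 0.2515 0.    ]
edge [0.7617 0.0065 0.    ]
edge [ 0.7619 -0.1351  0.    ]
edge [ 0.7607 -0.1856  0.    ]
edge [0.7648 0.9337 0.    ]
edge [ 0.7584 -0.4733  0.    ]
phone [[0.334, 0.083, 0.0], [0.275, 0.049, 0.0], [0.207, 0.171, 0.0], [0.265, 0.209, 0.0]] timer [0.27018259 0.31354644 0.05      ]
press [0.518 0.293 0.03 ] peeler [ 0.301 -0.199  0.   ] [ 0.336 -0.356  0.   ]
```

>>> send_rows:
  commands:
    - [[0,0,-1.5],[0,0,-0.125],8.76]
    - [[0,0,-1.5],[0,0,-0.125],8.76]
    - [[0,0,-1.5],[0,0,-0.125],8.76]
    - [[1.4,5.35,0],[0,0,0],8.76]
    - [[1.4,5.35,0],[0,0,0],8.76]
    - [[1.4,5.35,0],[0,0,0],8.76]
    - [[1.4,5.35,0],[0,0,0],8.76]
    - [[1.4,5.35,0],[0,0,0],8.76]

```text
clock: 1.1
ee_pos: [0.3096, 0.3652, 0.2713]
orientation: [3.141, 0.0, 0.021]
contact_force: [0.3, -0.3, 0.4]
gripper_width: 0.999
grasp_force: 0.0
```

>>> send_rows:
  commands:
    - [[1.4,5.35,0],[0,0,0],8.76]
    - [[1.4,5.35,0],[0,0,0],8.76]
    - [[1.4,5.35,0],[0,0,0],8.76]
    - [[1.4,5.35,0],[0,0,0],8.76]
    - [[1.4,5.35,0],[0,0,0],8.76]
    - [[1.4,5.35,0],[0,0,0],8.76]
    - [[0,0,0],[0,0,0],8.76]
    - [[0,0,0],[0,0,0],8.76]

```text
clock: 2.1
ee_pos: [0.4002, 0.0477, 0.2714]
orientation: [-3.142, 0.0, 0.02]
contact_force: [-0.4, 0.0, 0.4]
gripper_width: 1.003
grasp_force: 0.0
```

>>> send_rows:
  commands:
    - [[-0.1,0,5],[0,0,0],8.76]
    - [[-0.1,0,5],[0,0,0],8.76]
    - [[-0.1,0,5],[0,0,0],8.76]
    - [[0,0,4.5],[0,0,0],8.76]
    - [[0,0,3],[0,0,0],8.76]
    - [[0,0,2],[0,0,0],8.76]
    - [[0,0,1.2],[0,0,0],8.76]
    - [[0,0,0],[0,0,0],8.76]

```text
clock: 3.1
ee_pos: [0.3966, 0.0489, 0.0138]
orientation: [3.14, 0.002, 0.024]
contact_force: [0.2, 0.3, 0.9]
gripper_width: 0.999
grasp_force: 0.0
```

>>> send_rows:
  commands:
    - [[0.7,0,0],[0,0,0],8.76]
    - [[0.7,0,0],[0,0,0],8.76]
    - [[0.8,0,0],[0,0,0],8.76]
    - [[0.8,0,0],[0,0,0],8.76]
    - [[0.8,0,0],[0,0,0.01],8.76]
    - [[0.8,0,0],[0,0,0.012],8.76]
    - [[0.8,0,0],[0,0,0],8.76]
    - [[0.8,0,0],[0,0,0],8.76]

```text
clock: 4.1
ee_pos: [0.4563, 0.0474, 0.0145]
orientation: [3.139, 0.006, -0.002]
contact_force: [-12.7, 0.5, 9.9]
gripper_width: 0.998
grasp_force: 6.6
```

```bash
python3 - <<'E'
from h import *
a=snap("top","t1");b=snap("side","s1")
c=np.hstack([cv2.resize(a[140:290,225:355],None,fx=3,fy=3,interpolation=2),cv2.resize(b[150:300,240:400],None,fx=2.25,fy=3,interpolation=2)])
cv2.imwrite("pics/c1.png",c[:,:,::-1]);print(c.shape)
E
```

```text
(450, 750, 3)
```

View pics/c1.png

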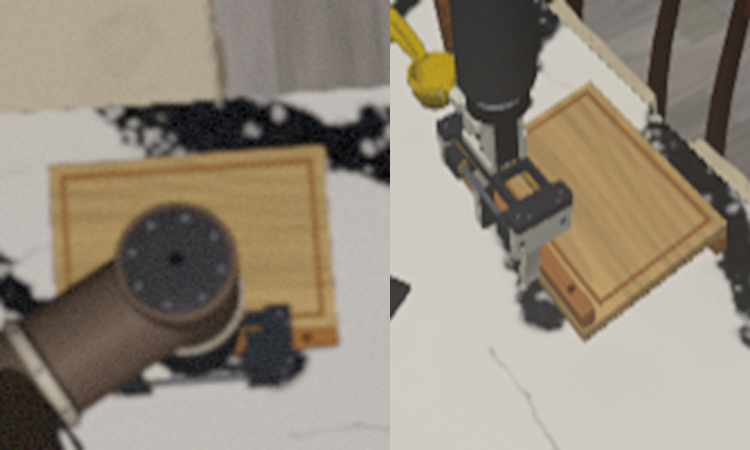

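The board has moved with the fingers. Top view: far corners (241.7,195.7) and (333.3,188.7), near-right (337.7,255). Side view: far-left (328.9,177.7), far-right (388.9,221.7), near-right bottom (327.6,263.3).

```bash
python3 - <<'E'
from h import *
o=[("top",(110,150,16),(241.7,195.7)),("top",(110,-150,16),(333.3,188.7)),("top",(-110,-150,36),(337.7,255)),("side",(110,150,16),(328.9,177.7)),("side",(110,-150,16),(388.9,221.7)),("side",(-110,-150,0),(327.6,263.3))]
for q in(o[:3],o):
    v,r=fit(q);print(v.round(4),r.round(1).tolist())
report(v,.099)
E
```

```text
[ 0.4674  0.0466 -0.0028] [[-0.8, -0.6], [-0.1, 0.1], [1.1, 0.4]]
[ 0.471   0.0466 -0.0048] [[-0.7, -1.8], [-0.1, -0.8], [1.0, -0.6], [-1.0, -1.4], [0.1, 1.9], [-2.5, 1.6]]
hl [6.747e-01 1.916e-01 1.000e-04]
hr [ 6.733e-01 -1.004e-01  1.000e-04]
rail [0.4774 0.0465 0.0368]
near [0.471  0.0466 0.    ]
c [0.5805 0.0461 0.0109]
```

>>> send_rows:
  commands:
    - [[1,0,0],[0,0,0],8.76]
    - [[1,0,0],[0,0,0],8.76]
    - [[1,0,0],[0,0,0],8.76]
    - [[1,0,0],[0,0,0],8.76]
    - [[1,0,0],[0,0,0],8.76]
    - [[1,0,0],[0,0,0],8.76]
    - [[1,0,0],[0,0,0],8.76]
    - [[1,0,0],[0,0,0],8.76]

```text
clock: 5.2
ee_pos: [0.5368, 0.0476, 0.0145]
orientation: [3.14, 0.005, -0.002]
contact_force: [-10.5, 0.1, 5.9]
gripper_width: 0.999
grasp_force: 5.0
```

>>> send_rows:
  commands:
    - [[0.4,0,0],[0,0,0],8.76]
    - [[0.4,0,0],[0,0,0],8.76]
    - [[0.4,0,0],[0,0,0],8.76]
    - [[0.4,0,0],[0,0,0],8.76]
    - [[0.3,0,0],[0,0,0],8.76]
    - [[0.3,0,0],[0,0,0],8.76]
    - [[0,0,0],[0,0,0],8.76]
    - [[0,0,0],[0,0,0],8.76]

```text
clock: 6.2
ee_pos: [0.559, 0.0478, 0.0147]
orientation: [3.14, 0.004, -0.002]
contact_force: [-9.8, -0.6, 8.0]
gripper_width: 1.001
grasp_force: 5.1
```

```bash
python3 - <<'E'
from h import *
a=snap("top","t2");b=snap("side","s2")
c=np.hstack([cv2.resize(a[130:280,225:355],None,fx=3,fy=3,interpolation=2),cv2.resize(b[150:300,260:420],None,fx=2.25,fy=3,interpolation=2)])
cv2.imwrite("pics/c2.png",c[:,:,::-1])
E
```

```text
(no output)
```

View pics/c2.png

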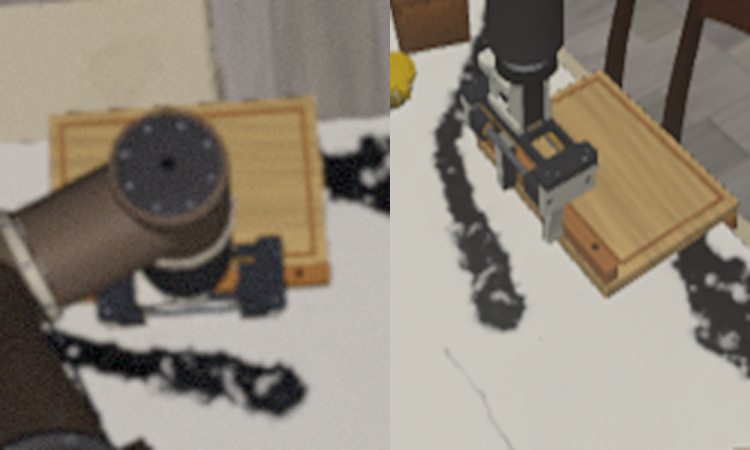

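The board now overhangs the edge. Top view: far corners (241.7,168.3) and (330.3,162.3), near-right rail (334.7,224.3). Side view: far-left (353.3,174), far-right (414.2,217.3), near-right bottom (356.4,248.3). I'll compare lean hypotheses.

```bash
python3 - <<'E'
from h import *
o=[("top",(110,150,16),(241.7,168.3)),("top",(110,-150,16),(330.3,162.3)),("top",(-110,-150,36),(334.7,224.3)),("side",(110,150,16),(353.3,174)),("side",(110,-150,16),(414.2,217.3)),("side",(-110,-150,0),(356.4,248.3))]
for l in(.099,.05,0):
    v,r=fit(o,l);print(l,v.round(4),(r**2).sum().round(1),r.round(1).tolist())
    report(v,l)
E
```

```text
0.099 [ 0.5667  0.045  -0.0114] 104.0 [[-0.9, -2.4], [1.4, -1.7], [1.9, 1.1], [-1.1, -6.7], [0.5, -5.3], [-2.4, 2.7]]
hl [7.713e-01 1.886e-01 1.000e-04]
hr [ 7.680e-01 -1.033e-01  1.000e-04]
rail [0.5731 0.0449 0.0368]
near [0.5667 0.045  0.    ]
c [0.6761 0.0437 0.0109]
0.05 [ 0.5668  0.0455 -0.0111] 46.7 [[-0.7, -1.6], [1.1, -0.9], [1.7, 0.5], [-0.9, -4.2], [0.4, -2.7], [-2.5, 2.6]]
hl [ 0.7712  0.1893 -0.0099]
hr [ 0.7679 -0.1027 -0.0099]
rail [0.575  0.0454 0.0365]
near [0.5668 0.0455 0.    ]
c [0.6767 0.0443 0.0055]
0 [ 0.5681  0.047  -0.0115] 17.4 [[-0.7, -1.0], [0.5, -0.3], [1.2, -0.4], [-0.6, -1.8], [0.2, -0.3], [-2.5, 2.1]]
hl [ 0.7717  0.1907 -0.02  ]
hr [ 0.7684 -0.1013 -0.02  ]
rail [0.5781 0.0469 0.036 ]
near [0.5681 0.047  0.    ]
c [0.6781 0.0457 0.    ]
```

The board has dropped flat, with a gap of about 6–9 mm. Next I back off, lift over the rail, and lower in front of its inner face.

>>> send_rows:
  commands:
    - [[-0.6,0,0],[0,0,0],8.76]
    - [[-0.6,0,0],[0,0,0],8.76]
    - [[0,0,-3],[0,0,0],8.76]
    - [[0,0,-4],[0,0,0],8.76]
    - [[1,0,-1],[0,0,0],8.76]
    - [[3,0,0],[0,0,0],8.76]
    - [[2.3,0,0],[0,0,0],8.76]
    - [[0,0,0],[0,0,0],8.76]

```text
clock: 7.3
ee_pos: [0.6137, 0.0488, 0.0938]
orientation: [3.141, -0.0, -0.001]
contact_force: [-1.4, -0.5, -0.8]
gripper_width: 1.0
grasp_force: 0.0
```

>>> send_rows:
  commands:
    - [[0,0,3],[0,0,0],8.76]
    - [[0,0,2],[0,0,0],8.76]
    - [[0,0,1],[0,0,0],8.76]
    - [[0,0,0.6],[0,0,0],8.76]
    - [[0,0,0.6],[0,0,0],8.76]
    - [[0,0,0],[0,0,0],8.76]
    - [[0,0,0],[0,0,0],8.76]
    - [[0,0,0],[0,0,0],8.76]

```text
clock: 8.3
ee_pos: [0.6126, 0.0488, 0.023]
orientation: [-3.141, -0.001, -0.001]
contact_force: [0.1, -0.9, -0.4]
gripper_width: 0.999
grasp_force: 0.0
```

>>> send_rows:
  commands:
    - [[-0.3,0,0],[0,0,0],8.76]
    - [[-0.3,0,0],[0,0,0],8.76]
    - [[-0.3,0,0],[0,0,0],8.76]
    - [[-0.2,0,0],[0,0,0],8.76]
    - [[-0.2,0,0],[0,0,0],8.76]
    - [[-0.1,0,0],[0,0,0],8.76]
    - [[-0.1,0,0],[0,0,0],8.76]
    - [[0,0,0],[0,0,0],8.76]

```text
clock: 9.3
ee_pos: [0.5978, 0.049, 0.0228]
orientation: [-3.141, -0.001, -0.001]
contact_force: [4.6, 0.1, -2.7]
gripper_width: 1.001
grasp_force: 2.3
```

>>> send_rows:
  commands:
    - [[-0.1,0,0],[0,0,0],8.76]
    - [[-0.1,0,0],[0,0,0],8.76]
    - [[-0.1,0,0],[0,0,0],8.76]
    - [[-0.1,0,0],[0,0,0],8.76]
    - [[0,0,0],[0,0,0],8.76]
    - [[0,0,0],[0,0,0],8.76]
    - [[0,0,0],[0,0,0],8.76]
    - [[0,0,0],[0,0,0],8.76]

```text
clock: 10.3
ee_pos: [0.5934, 0.0489, 0.0227]
orientation: [-3.141, -0.0, -0.001]
contact_force: [4.2, 0.8, 1.5]
gripper_width: 0.998
grasp_force: 2.0
```

>>> send_rows:
  commands:
    - [[-0.1,0,0],[0,0,0],8.76]
    - [[-0.1,0,0],[0,0,0],8.76]
    - [[-0.1,0,0],[0,0,0],8.76]
    - [[0,0,0],[0,0,0],8.76]
    - [[0,0,0],[0,0,0],8.76]
    - [[0,0,0],[0,0,0],8.76]
    - [[0,0,0],[0,0,0],8.76]
    - [[0,0,0],[0,0,0],8.76]

```text
clock: 11.3
ee_pos: [0.5931, 0.0488, 0.0228]
orientation: [-3.141, -0.005, -0.0]
contact_force: [14.7, -3.7, -7.9]
gripper_width: 1.0
grasp_force: 7.0
```

>>> send_rows:
  commands:
    - [[-0.1,0,0],[0,0,0],8.76]
    - [[-0.1,0,0],[0,0,0],8.76]
    - [[0,0,0],[0,0,0],8.76]
    - [[0,0,0],[0,0,0],8.76]
    - [[0,0,0],[0,0,0],8.76]
    - [[0,0,0],[0,0,0],8.76]
    - [[0,0,0],[0,0,0],8.76]
    - [[0,0,0],[0,0,0],8.76]

```text
clock: 12.3
ee_pos: [0.5932, 0.0489, 0.0234]
orientation: [-3.141, -0.008, 0.0]
contact_force: [19.9, -5.6, -10.1]
gripper_width: 0.998
grasp_force: 10.0
```

```bash
python3 - <<'E'
from h import *
s=sensors.get_state();print(s["contact_force"].round(2),s["moment"].round(3),s["orientation"].round(4))
a=snap("top","t3");b=snap("side","s3")
c=np.hstack([cv2.resize(a[130:280,225:355],None,fx=3,fy=3,interpolation=2),cv2.resize(b[150:300,260:420],None,fx=2.25,fy=3,interpolation=2)])
cv2.imwrite("pics/c3.png",c[:,:,::-1])
E
```

```text
[ 19.87  -5.64 -10.13] [-2.601 -7.471 -0.099] [-3.1408e+00 -8.0000e-03  3.0000e-04]
```

View pics/c3.png

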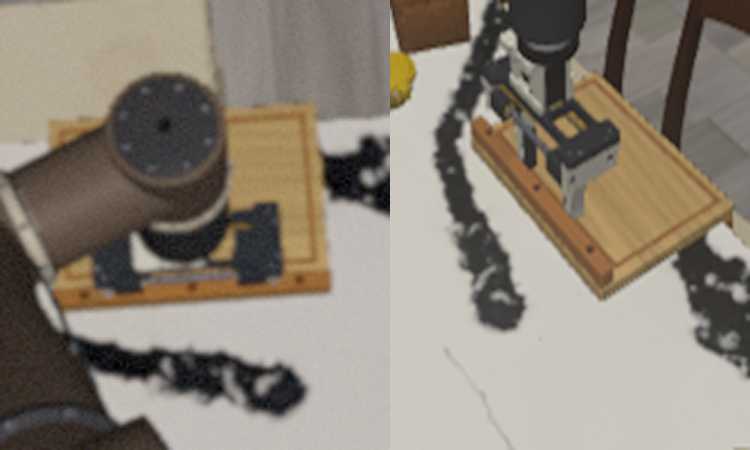

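The fingers are evenly loaded and the board is stopped at the edge, but the vertical pull on it may lift the near end slightly. I'll ease off, then reseat it with a gentle pull.

>>> send_rows:
  commands:
    - [[0.1,0,0],[0,0,0],8.76]
    - [[0.1,0,0],[0,0,0],8.76]
    - [[0.1,0,0],[0,0,0],8.76]
    - [[0.1,0,0],[0,0,0],8.76]
    - [[0.1,0,0],[0,0,0],8.76]
    - [[0.1,0,0],[0,0,0],8.76]
    - [[0,0,0],[0,0,0],8.76]
    - [[0,0,0],[0,0,0],8.76]

```text
clock: 13.4
ee_pos: [0.5933, 0.0484, 0.0221]
orientation: [3.141, 0.002, -0.001]
contact_force: [0.3, -0.2, -0.2]
gripper_width: 0.998
grasp_force: 0.0
```

>>> send_rows:
  commands:
    - [[-0.1,0,0],[0,0,0],8.76]
    - [[-0.1,0,0],[0,0,0],8.76]
    - [[-0.1,0,0],[0,0,0],8.76]
    - [[0,0,0],[0,0,0],8.76]
    - [[0,0,0],[0,0,0],8.76]
    - [[0,0,0],[0,0,0],8.76]
    - [[0,0,0],[0,0,0],8.76]
    - [[0,0,0],[0,0,0],8.76]

```text
clock: 14.4
ee_pos: [0.5932, 0.049, 0.0228]
orientation: [-3.141, -0.003, -0.0]
contact_force: [7.6, -2.9, -6.0]
gripper_width: 0.998
grasp_force: 4.0
```

The contact position is unchanged at x = 0.593, so the hook is seated. I'll release, lift clear, and check.

>>> send_rows:
  commands:
    - [[0.2,0,0],[0,0,0],8.76]
    - [[0.3,0,0],[0,0,0],8.76]
    - [[0.5,0,0],[0,0,0],8.76]
    - [[0.3,0,0],[0,0,0],8.76]
    - [[0,0,-2],[0,0,0],8.76]
    - [[0,0,-5],[0,0,0],8.76]
    - [[0,0,-6],[0,0,0],8.76]
    - [[0,0,-6],[0,0,0],8.76]

```text
clock: 15.4
ee_pos: [0.604, 0.0486, 0.2144]
orientation: [3.141, 0.001, -0.001]
contact_force: [1.0, 0.4, -0.5]
gripper_width: 0.997
grasp_force: 0.0
```

>>> send_rows:
  commands:
    - [[-3,-5,-3],[0,0,0],8.76]
    - [[-3,-6,0],[0,0,0],8.76]
    - [[-3,-6,0],[0,0,0],8.76]
    - [[-3,-6,0],[0,0,0],8.76]
    - [[-3,-6,0],[0,0,0],8.76]
    - [[-2,-6,0],[0,0,0],8.76]
    - [[0,0,0],[0,0,0],8.76]
    - [[0,0,0],[0,0,0],8.76]

```text
clock: 16.4
ee_pos: [0.444, 0.3795, 0.2409]
orientation: [3.141, 0.001, 0.0]
contact_force: [0.0, -0.1, -0.6]
gripper_width: 1.0
grasp_force: 0.0
```

```bash
python3 - <<'E'
from h import *
a=snap("top","t4");b=snap("side","s4")
c=np.hstack([cv2.resize(a[130:280,225:355],None,fx=3,fy=3,interpolation=2),cv2.resize(b[150:300,260:420],None,fx=2.25,fy=3,interpolation=2)])
cv2.imwrite("pics/c4.png",c[:,:,::-1])
E
```

```text
(no output)
```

View pics/c4.png

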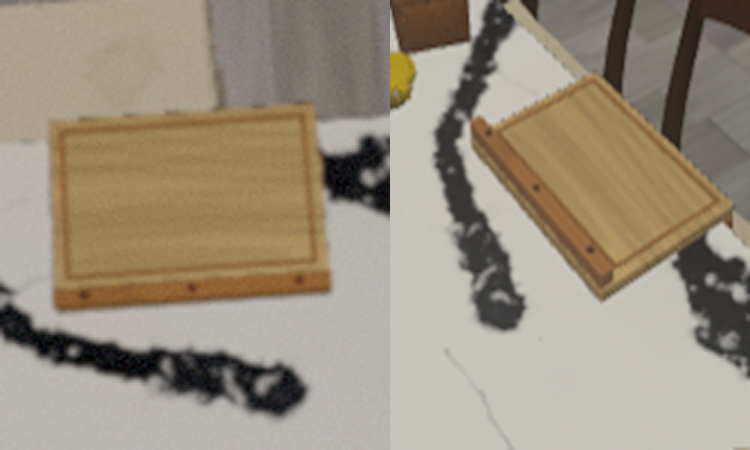

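View pics/t4.png

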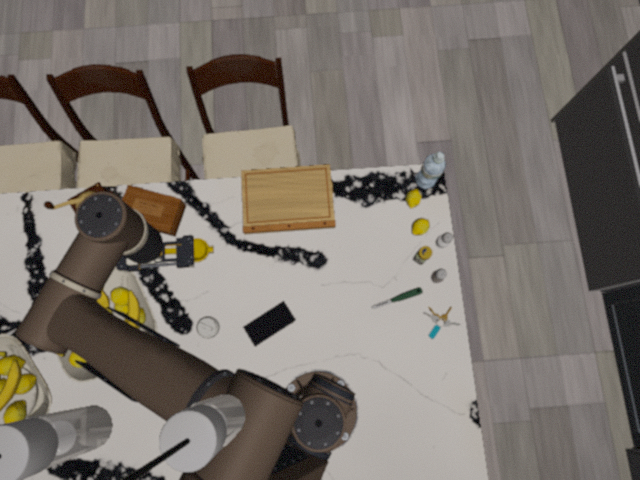

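The board lies flat at the edge and all the bystanders are where they were. Top view corners: (241.7,170.7), (330.3,165), (334.7,227), (243.3,232.7). Side view: (352,175), (412,216), (354.2,250), (296.4,190.3). A final numeric check follows.

```bash
python3 - <<'E'
from h import *
P=[(110,150,16),(110,-150,16),(-110,-150,36),(-110,150,36)]
t=[("top",p,u) for p,u in zip(P,[(241.7,170.7),(330.3,165),(334.7,227),(243.3,232.7)])]
s=[("side",p,u) for p,u in zip(P[:2]+[(-110,-150,0),P[3]],[(352,175),(412,216),(354.2,250),(296.4,190.3)])]
for l in(0,.03):
    v,r=fit(t+s,l);print(l,v.round(4),(r**2).sum().round(1),r.round(1).tolist())
v,r=fit(t,0);print(v,r.round(1).tolist());report(v,0)
for f,b in(("t0","t4"),("s0","s4")):
    n={"t":"top","s":"side"}[f[0]]
    A=cv2.imread(f"pics/{n}0.png").astype(int);B=cv2.imread(f"pics/{b}.png").astype(int)
    d=cv2.GaussianBlur(abs(A-B).max(2).astype(np.float32),(3,3),0)>35
    c,_,st,_=cv2.connectedComponentsWithStats(d.astype(np.uint8)); print(n,[x.tolist() for x in st[1:] if x[4]>8])
E
```

```text
0 [ 0.5601  0.0454 -0.0038] 29.3 [[-0.6, -0.9], [0.6, -1.1], [1.9, -1.1], [-0.6, -0.4], [-1.5, -1.9], [0.7, 1.9], [-1.9, 1.7], [-2.3, -0.2]]
0.03 [ 0.5599  0.0454 -0.0084] 38.7 [[-0.6, -1.6], [1.1, -1.4], [1.9, -0.5], [-0.5, -0.2], [-1.3, -3.4], [0.8, 0.4], [-2.1, 1.8], [-2.5, -0.1]]
[ 0.55737471  0.04708105 -0.00891399] [[-0.7, -0.3], [0.6, -0.1], [1.4, 0.0], [-1.0, 0.3]]
hl [ 0.7607  0.1913 -0.02  ]
hr [ 0.7581 -0.1007 -0.02  ]
rail [0.5674 0.047  0.036 ]
near [0.5574 0.0471 0.    ]
c [0.6674 0.0461 0.    ]
top [[241, 165, 93, 45, 3426], [0, 192, 295, 288, 29461], [282, 208, 30, 4, 45], [239, 210, 100, 69, 4464], [286, 225, 7, 4, 19], [124, 236, 10, 7, 37], [138, 254, 4, 5, 17], [141, 261, 5, 3, 13], [0, 325, 10, 6, 44], [91, 340, 4, 4, 9], [61, 342, 16, 12, 106], [313, 374, 8, 4, 23], [293, 377, 18, 15, 123], [334, 378, 8, 7, 32], [341, 385, 5, 4, 12], [343, 391, 12, 9, 77], [283, 400, 13, 17, 74], [0, 410, 3, 8, 16], [0, 421, 5, 4, 13], [6, 421, 9, 3, 20], [321, 442, 26, 38, 685], [149, 460, 53, 20, 515], [143, 474, 8, 6, 29]]
side [[33, 0, 5, 3, 13], [77, 0, 34, 7, 83], [187, 0, 33, 6, 74], [79, 4, 47, 50, 1589], [187, 4, 43, 53, 1681], [0, 33, 49, 157, 3729], [99, 52, 39, 68, 1301], [195, 55, 33, 24, 217], [194, 66, 53, 60, 1327], [47, 171, 4, 3, 12], [38, 173, 34, 69, 1131], [253, 175, 160, 96, 6787], [308, 194, 13, 12, 26], [129, 217, 38, 47, 413], [333, 216, 11, 10, 14], [139, 232, 5, 11, 24], [4, 238, 13, 24, 52], [136, 240, 4, 9, 24], [116, 245, 13, 23, 140], [0, 250, 7, 14, 21], [60, 259, 11, 18, 87], [13, 268, 14, 14, 111], [148, 269, 19, 21, 155], [55, 283, 6, 9, 19], [0, 290, 57, 40, 1354], [78, 296, 9, 11, 62], [58, 307, 11, 9, 39]]
```

```bash
python3 -c "
from workcell import job
print(job.hand_in())"
```

```text
the job is handed in; nothing more can be done
None
```

The board was pushed out until its hook dropped over the far edge, then drawn back until the hook bore against it. It lies flat and parallel to the edge to within camera accuracy, with nothing else on the worktop disturbed, and the job was handed in at about 16.5 s.

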